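Ballast the food-guard stand, set its leg to the mark and clamp it

ROBOT

A 6-joint arm with a two-finger parallel gripper is mounted at the origin on the work surface. World frame = base frame: x ahead of the robot, y to its left, z up, the work surface at z = 0. Lengths are in mm, angles in rad, forces in N, time in s.
With the tool pointing down it reaches from about 350 to 875 mm from the base axis. Payload 4.2 kg.
Tool frame: the origin (TCP) lies midway between the tips of the shut fingers; the grasp point (between the pads) lies 19 mm behind it; x points along the fingers, y is the direction in which the jaws open and shut, and the axes are right-handed (so a half turn about x gives the same grasp; the last joint's range is limited). The gripper opens to 85 mm and grips with 20 to 120 N. Pads are 22 mm wide; open, the fingers measure 114 mm over their backs; the gripper's body (76 mm by 85 mm) begins 54 mm behind the grasp point. The pads swing forward as they close: fully open they stand 13 mm farther back than shut.
Start: joints at [-0.914, 0.385, 0.008, 0, -1.194, -0.259], TCP at [242.133, -576.169, 231.312] pointing down, gripper open.
Joint ranges: [-3.14, 3.14], [-1.21, 2.06], [-1.07, 1.41], [-3.16, 2.05], [-2.99, -0.16], [-3.1, 3.1]. Speed limits (rad/s): [2.79, 2.79, 3.14, 3.14, 3.14, 3.14].

INTERFACE

Orientations are given as a unit quaternion [x, y, z, w].
In Python, from bench import readout, imaging, arm gives the robot as it stands.
- The arm moves only by the tool arm_command, never from a script. Its argument "increments" is a list of rows, each a list of 3 entries, a list of its own where there are three numbers: the turn, a rotation vector about the world's x, y, z in degrees, then the shift along the world's x, y, z in mm, then the closure, from 0 (fully open) to 1 (shut). In form: [[[ax, ay, az], [tx, ty, tz], fingers], ...]. A call has exactly 5 rows; each row is the pose to reach, as a shift and turn from the pose measured when the call began; what a row does not reach only later rows make up. A row lasts 1/10 s, in which the tool goes at most 50 mm and 8.59 degrees, less where a joint would pass 70% of its speed; a pose out of reach is approached as far as the arm can. A call with a gripper value outside its range is refused whole. The fingers move at their own pace and stop on an object; the grip force is fixed at half the most. Time passes only in rows, so rows that repeat a pose let the fingers close, or fill a call up. It gives the time, the measured TCP pose, the force and the opening at its end, in the units of the state.
- readout.read_state(): the state, without advancing time (a new reading comes with each control period).
- imaging.get_image(name): name is "scene" or "top" or "wrist"; returns (picture, depth): 480x640x3 uint8, blue, green, red; 480x640 float32, mm along the optical axis (not along the pixel's ray), 0 where there is no reading.
- imaging.camera_info(name): a dict with "vfov" (degrees; the focal length in pixels is half the picture's height over the tangent of half this angle, whatever the lens; pixels are square), "cx", "cy" (the principal point, pixels), "eye" and "rotation" of the camera in the world; the wrist camera has in their place "T_tool_cam" (4x4, takes a point from camera to tool coordinates, whose origin is the TCP and whose axes are the tool frame's). Camera axes: x right, y down, z forward; pixel columns grow to the right and rows downward; lengths in mm; the calibration is good to about 2 mm. A picture is of the moment at which its call begins: read the wrist's pose just before it. camera_info takes no time and is no camera call.
- arm.job_done(): hands the job in, once; it reports no verdict.
The state is a dict: "clock": time; "joints": joint angles; "joint_vel": joint speeds; "joint_efforts": joint torques, N m; "position": TCP position; "ee_rot": TCP orientation; "contact_force": force on the tool from outside, world axes, zero at the start; "wrist_torque": the same for the moment, N m; "gripper_width": finger opening in mm.
Only numpy, scipy, OpenCV 4.12 (cv2) and the standard library are available. Lean on these libraries where they do the work, as an engineer would, in place of code of your own. Each camera call takes 0.05 s, during which the arm holds its last target. There are 200 camera calls.

TASK

Get the food-guard stand on the serving table ready: first seat the loose steel ballast block flat and square in the pocket of the stand's foot and let go of it. Then raise the sliding leg until its pointer is level with the length mark and, holding it there, pinch the slide cam lever fully shut; the leg drops if let go, so finish still holding the leg at the mark with the lever shut. Leave the other things on the table alone.

Things in the scene. Friction and masses are not known exactly. Their poses are not given: they have to be found in the camera images.
- stand: Heavy fixed stand foot: grey plate 140 (x) x 280 (y) x 8 mm, its origin under the plate's centre on the table, z up. The ballast pocket lies at y = -75 mm; the vertical steel post (16 mm thick, 145 mm high) stands at x = 0, y = +75 mm, with a thin upright scale strip (16 mm wide, 160 mm high) 46 mm beyond it in +x.
- pocket (a point): Centre of the pocket floor, 8 mm above the table (offset x 0, y -75 mm in the stand's frame). The pocket is a rectangular recess 64 mm along the stand's x and 104 mm along its y, rimmed by aluminium bars 8 mm wide and 10 mm high above the floor.
- ballast: Loose dark steel block, 60 (x) x 100 (y) x 18 mm, about 0.7 kg, with a grip rib on top: 20 mm wide (x), 60 mm long (y), rising from 18 to 50 mm. Origin at the centre of its underside, z up. In the pocket its x runs along the stand's x (either way round), with 2 mm to spare on each side.
- leg: Sliding upper leg of the stand: aluminium tube 26 mm thick over the post, about 0.2 kg. Moves only straight up (0 to 110 mm); sinks back by its weight when let go. Origin on the tube axis at its lower end (30 mm above the table when down), axes parallel to the stand's. On top, a crosshead (30 mm in x, y -30 to +18 mm, top at z = 135 mm) carries two upright plates, the lug and the cam lever.
- lug_pad (a point): Middle of the outer face of the fixed lug, a square-cornered upright plate on the leg's crosshead, 8 mm thick, 30 mm wide in x (leg frame: outer face at y = -30 mm, z = 135 to 175 mm). Lug and lever are pinched together from above, one finger on each outer face: 60 mm apart when open, 50 mm when shut. A pinch of 5 to 8 N over both carries the leg without moving the lever.
- pointer (a point): Middle of the tip of the T-shaped steel pointer that juts in +x from the foot of the sliding tube (leg frame: x 38.5, z 7 mm); its cross bar, 40 mm along y and 4 mm high, shows on both sides of the scale strip. It rises with the leg.
- mark: Length mark: black H-shaped clip on the scale strip, 34 mm wide and 14 mm high; origin at the middle of its thin (4 mm) cross bar. The leg is at length when the pointer tip is at this height, 40 to 90 mm above where it starts. The clip is fixed and does not touch the leg.
- cam_lever (a joint): Slide of the cam lever towards the lug (the stand's -y): about 0 = open, 0.010 m = fully shut at its stop. It rides on the leg's crosshead, stays where it is left and needs about 12 N to slide; a pinch of 20 to 30 N over lug and lever shuts it. The lug does not give way, so the middle of the pinch must travel 5 mm towards the lug as it shuts.
- lever_pad (a point): Middle of the outer face of the cam lever, the round-topped upright plate facing the lug, 8 mm thick, 30 mm wide in x (leg frame: y +30 mm when open, z 160 mm; the plate spans z = 135 to 175 mm). Nothing stands outside the outer faces of lever and lug.
- fuel_can: Small steel fuel can, a bystander; leave it where it is. Origin at the centre of its underside.
- tape: Roll of packing tape, a bystander; leave it where it is. Origin at the centre of its underside.
- mug: White mug, a bystander; leave it where it is. Origin at the centre of its underside.
- bowl: White bowl, a bystander; leave it where it is. Origin at the centre of its underside.
- spoon: Serving spoon, a bystander; leave it where it is. Origin at the middle of its length.
- water: Water bottle, a bystander; leave it where it is. Origin at the centre of its underside.
- cards: Block of paper cards, a bystander; leave it where it is. Origin at the centre of its underside.
Things that resemble listed ones, but are neither listed nor needed, are in the scene too. What is shaped like the ballast but green is not meant.

How it is judged:
By the outcome, as a careful person would: the job done as asked, in the order asked, and still so for the second after the job is handed in, while the arm keeps its last pose, push and grip.
It also fails if it takes over 54 s, if anything falls off the work surface, if the arm or the gripper's body presses on something with over 40 N, if the wrist force passes 120 N, or if a joint passes its speed limit or range.

## Working session

There is one attempt and no reset: what is moved stays moved. The work goes in short steps, Python scripts to look and compute and a tool call to move; the robot and the scene stay as the last step left them, time stands still between calls to the robot, and variables do not carry over. Pictures are saved under pics/ and viewed, about 8 in all and at most 12, crops included, and the job is handed in when it is done.

Besides the shell and the picture viewer there is one more tool, called after "Request:" in YAML: its name, and indented under it one key for each argument. arm_command: Moves the arm, as the interface text tells. Its arguments: {"type":"object","properties":{"increments":{"type":"array","items":{"type":"array"}}},"required":["increments"]}

```bash
ls; mkdir -p pics; cat > h.py <<'E'
import numpy as np, cv2
from bench import readout, imaging, arm
from scipy.spatial.transform import Rotation as R
def cam(name, st=None):
    i=imaging.camera_info(name); f=240/np.tan(np.radians(i["vfov"])/2)
    if "eye" in i:
        Rm=np.array(i["rotation"]); e=np.array(i["eye"])
    else:
        T=np.array(i["T_tool_cam"]); q=R.from_quat(st["ee_rot"]).as_matrix()
        Rm=q@T[:3,:3]; e=np.array(st["position"])+q@T[:3,3]
    return f,i["cx"],i["cy"],e,Rm
def pts(c,uv,z):   # cast rays on plane z
    f,cx,cy,e,Rm=c; uv=np.atleast_2d(uv).astype(float)
    d=np.c_[(uv[:,0]-cx)/f,(uv[:,1]-cy)/f,np.ones(len(uv))]@Rm.T
    return e+d*((z-e[2])/d[:,2])[:,None]
def cloud(c,D):
    f,cx,cy,e,Rm=c; v,u=np.mgrid[:480,:640]
    P=np.stack([(u-cx)/f*D,(v-cy)/f*D,D],-1)@Rm.T+e
    P[D<=0]=np.nan; return P
def shot(name):
    st=readout.read_state(); im,D=imaging.get_image(name); return im,D,cam(name,st),st
E
python3 - <<'E'
from h import *
print(readout.read_state())
for n in("top","scene"):
    im,D,c,st=shot(n); cv2.imwrite(f"pics/{n}0.png",im); np.savez(f"{n}0.npz",im=im,D=D)
    print(n,c, (D>0).mean(), imaging.camera_info(n).keys())
E
```

```text
pics
{'clock': 0.0, 'joints': array([-9.14415114e-01,  3.85569998e-01,  6.62578205e-03, -5.05361372e-04,
       -1.19399901e+00, -2.58612807e-01]), 'joint_vel': array([ 1.41256045e-03, -1.36529959e-03,  1.61624605e-03, -6.84491573e-04,
        7.12249835e-05, -1.63724706e-04]), 'joint_efforts': array([-1.20815159e-03, -3.92283833e+01,  1.88406193e+01,  4.18636009e+00,
       -4.63723336e-03, -9.04459867e-07]), 'position': array([ 241.90136053, -575.65493952,  230.21250891]), 'ee_rot': array([-0.13888804,  0.69336692,  0.14039671,  0.69299436]), 'contact_force': array([-0.46769761, -0.48376557, -0.41762423]), 'wrist_torque': array([-0.00144524, -0.02902665, -0.01963355]), 'gripper_width': 85.66060239869509}
top (np.float64(434.0735849198573), 326.3550767613555, 240.30646657602026, array([ 404.18997707,    3.85509117, 1271.91914907]), array([ 0.7066179 , -0.7061089 ,  0.0344291 , -0.03026543])) 0.9959537760416667 dict_keys(['vfov', 'cx', 'cy', 'eye', 'rotation'])
scene (np.float64(470.0047151109174), 326.81918476678845, 242.62128162708416, array([1029.4266802 ,  443.8954809 , 1038.67275371]), array([ 0.41959847,  0.85062431, -0.28615697, -0.13597649])) 0.9958626302083333 dict_keys(['vfov', 'cx', 'cy', 'eye', 'rotation'])
```

```bash
sed -i 's/Rm=np.array(i\["rotation"\]);/Rm=R.from_quat(i["rotation"]).as_matrix();/' h.py
```

```text
(no output)
```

View pics/top0.png

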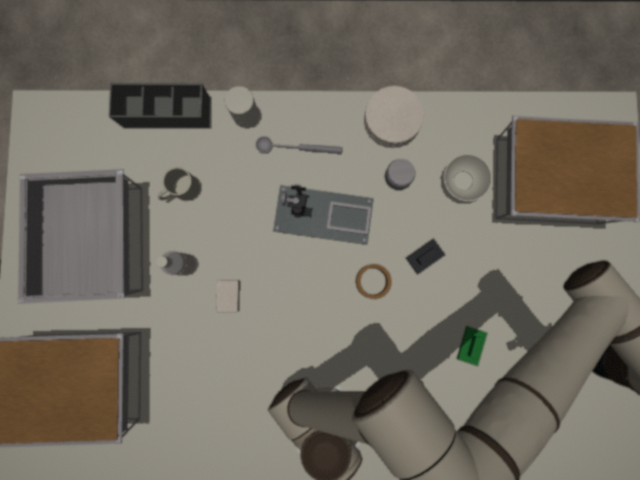

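View pics/scene0.png

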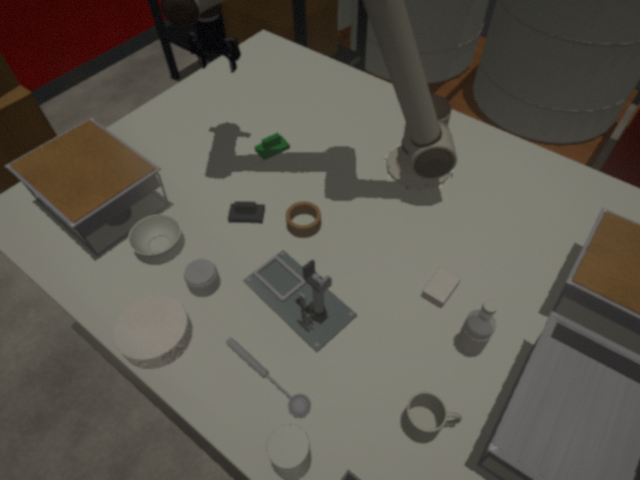

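```bash
python3 - <<'E'
from h import *
d=np.load("top0.npz"); im,D=d["im"],d["D"]; c=cam("top"); P=cloud(c,D)
print("table z",np.nanmedian(P[300:330,220:260,2]), "plate z",np.nanmedian(P[225:235,300:320,2]),"pocketfloor",np.nanmedian(P[212:222,340:358,2]))
# ballast: dark region near (426,256)
g=im.max(2)
hsv=cv2.cvtColor(im,cv2.COLOR_BGR2HSV)
print("gray plate",im[228,310],"table",im[300,300],"bal",im[256,420])
m=np.zeros((480,640),np.uint8); m[230:285,395:455]=(g[230:285,395:455]<75)
n,l,s,_=cv2.connectedComponentsWithStats(m); k=1+s[1:,4].argmax(); m=(l==k)
print("bal area",m.sum(), "heights",np.nanpercentile(P[m][:,2],[5,25,50,75,95]))
zz=P[...,2]; 
for lo,hi in((10,26),(35,60)):
    q=np.zeros_like(m); q[230:285,395:455]=((zz>lo)&(zz<hi))[230:285,395:455]
    X=P[q][:,:2]; r=cv2.minAreaRect(X.astype(np.float32)); print("bal z",lo,hi,q.sum(),X.mean(0),r)
ys,xs=np.nonzero(m); cn=cv2.minAreaRect(np.c_[xs,ys].astype(np.float32)); print("pix",cn)
print("proj z18",pts(c,cv2.boxPoints(cn),18)[:,:2], pts(c,[cn[0]],18))
# plate
q=np.zeros((480,640),np.uint8); w=np.s_[175:255,265:385]; q[w]=((np.abs(im[w].astype(int)-im[228,310]).max(2)<25))
n,l,s,_=cv2.connectedComponentsWithStats(q); k=1+s[1:,4].argmax(); q=(l==k); ys,xs=np.nonzero(q)
r=cv2.minAreaRect(np.c_[xs,ys].astype(np.float32)); b=pts(c,cv2.boxPoints(r),8)
print("plate",r,b[:,:2],"centre",pts(c,[r[0]],8),"sides",np.linalg.norm(b[1]-b[0]),np.linalg.norm(b[2]-b[1]))
cv2.imwrite("pics/crops.png",np.hstack([cv2.resize(im[170:260,265:385],None,fx=4,fy=4,interpolation=cv2.INTER_CUBIC),cv2.resize(im[220:310,380:460],None,fx=4,fy=4,interpolation=cv2.INTER_CUBIC)]))
q=(P[...,2]>60)&(P[...,2]<260); q[:175]=0;q[255:]=0;q[:,:265]=0;q[:,385:]=0
print("leg pts",q.sum()); 
for v,u in zip(*np.nonzero(q)): pass
print("z top",np.nanmax(P[q][:,2]))
for lo,hi in((100,140),(140,172),(172,200),(185,225)):
    s=q&(P[...,2]>lo)&(P[...,2]<=hi); 
    if s.sum(): X=P[s]; print(lo,hi,s.sum(),X.mean(0),X.min(0),X.max(0))
E
```

```text
table z -0.35796508059547705 plate z 6.715298148874126 pocketfloor 7.057259923775973
gray plate [91 93 88] table [138 150 154] bal [36 35 34]
bal area 648 heights [13.2539074  16.15255884 18.3608761  34.07894729 51.33586523]
bal z 10 26 553 [ 473.2323888  -288.56537909] ((474.45806884765625, -291.43792724609375), (60.2906494140625, 101.86668395996094), 34.82552719116211)
bal z 35 60 161 [ 473.79234182 -289.7682345 ] ((474.2017822265625, -290.6741943359375), (20.016809463500977, 60.02311706542969), 35.80878448486328)
pix ((424.81292724609375, 255.98500061035156), (19.463058471679688, 33.35151290893555), 54.782405853271484)
proj z18 [[ 469.10954468 -232.76196839]
 [ 525.09773617 -312.94638287]
 [ 478.85346446 -344.49220613]
 [ 423.24798987 -264.42433364]] [[ 473.97851158 -288.59276765   18.        ]]
plate ((323.13995361328125, 213.51998901367188), (94.89373779296875, 49.63890075683594), 8.13010311126709) [[ 546.28236438  153.63399212]
 [ 692.57069635  134.59853065]
 [ 652.7686317  -143.12504727]
 [ 507.12444748 -121.20804462]] centre [[599.28631394   5.92103765   8.        ]] sides 147.5216081320856 280.5612055942655
leg pts 426
z top 208.56490931542976
100 140 67 [642.15818384  74.24922731 119.69895032] [594.72951127  54.50634622 104.99214635] [659.09681265  92.42236387 138.37689827]
140 172 148 [609.79223517  77.14096701 162.79376744] [588.83971449  49.84652934 140.11199327] [654.60660148 111.8478629  170.95165404]
172 200 112 [606.15451241  85.13630007 183.34057836] [588.71013776  48.67484176 172.3802413 ] [625.17127733 111.47309777 199.99435397]
185 225 95 [606.39907204  79.35361845 200.88620868] [588.94242298  48.4353583  185.04700664] [625.17127733 111.47309777 208.56490932]
```

View pics/crops.png

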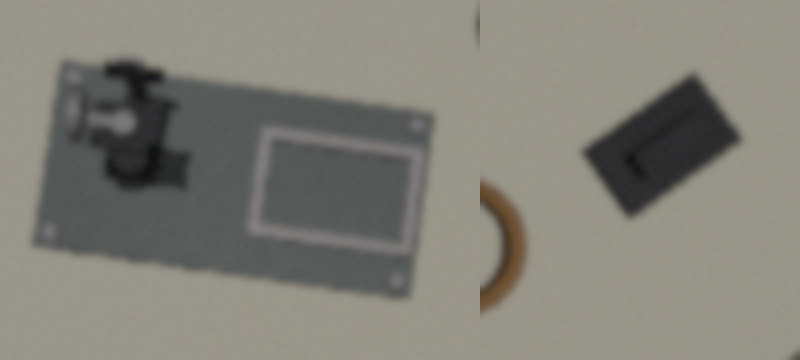

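```bash
python3 - <<'E'
from h import *
st=readout.read_state(); M=R.from_quat(st["ee_rot"]).as_matrix(); print("tool axes cols\n",M.round(3)); yj=np.degrees(np.arctan2(M[1,1],M[0,1])); print("jaw yaw",yj)
i=imaging.camera_info("wrist"); print(np.array(i["T_tool_cam"]).round(3),i["vfov"],i["cx"],i["cy"])
c=cam("top"); o=np.array([(331.25,201.3),(371.3,207),(367.5,233.3),(327,228.3)]); r=pts(c,o,18); print(r,r.mean(0)); 
# rim mask: bright pixels
d=np.load("top0.npz"); im=d["im"].astype(int); w=im[195:240,320:380]; m=(w.min(2)>112)&((w[...,2]-w[...,0])<12); m=m.astype(np.uint8)
n,l,s,cc=cv2.connectedComponentsWithStats(m); print(s[1:])
k=1+s[1:,4].argmax(); ys,xs=np.nonzero(l==k); rr=cv2.minAreaRect(np.c_[xs+320,ys+195].astype(np.float32)); b=pts(c,cv2.boxPoints(rr),18); print(rr,b,b.mean(0))
E
```

```text
tool axes cols
 [[-0.001 -0.387  0.922]
 [ 0.002  0.922  0.387]
 [-1.     0.002 -0.   ]]
jaw yaw 112.78121243766904
[[-1.00000e-03 -3.25000e-01  9.46000e-01 -1.42553e+02]
 [ 1.00000e+00 -0.00000e+00  1.00000e-03  7.70000e-01]
 [ 0.00000e+00  9.46000e-01  3.25000e-01 -8.47210e+01]
 [ 0.00000e+00  0.00000e+00  0.00000e+00  1.00000e+00]] 61.98808452965555 316.22023250473114 240.75391894032703
[[ 633.87610488  -17.77780499   18.        ]
 [ 617.18358588 -134.85609805   18.        ]
 [ 539.85026638 -123.10564029   18.        ]
 [ 554.34646384   -5.37018257   18.        ]] [586.31410524 -70.27743148  18.        ]
[[ 35   0   5   1   5]
 [ 42   1   3   1   3]
 [ 49   2   3   1   3]
 [ 53   3   1   1   1]
 [  7   7  44  31 255]
 [ 53   6   1   3   3]
 [ 52  13   1   3   3]
 [ 51  21   1   2   2]
 [ 50  28   1   4   4]
 [ 49  36   1   2   2]
 [ 48  43   1   2   2]
 [  6  44   1   1   1]]
((348.6702880859375, 217.22271728515625), (40.904666900634766, 26.56490707397461), 7.594643592834473) [[ 556.14441204   -4.32800851   18.        ]
 [ 633.71204429  -14.56804921   18.        ]
 [ 617.89111933 -133.10343764   18.        ]
 [ 540.45823747 -122.2023972    18.        ]] [587.05145328 -68.55047314  18.        ]
```

Request:
arm_command:
  increments:
    - [[0,0,8.4],[23,29,0],0]
    - [[0,0,16.8],[46,58,0],0]
    - [[0,0,25.2],[70,86,0],0]
    - [[0,0,33.6],[93,115,0],0]
    - [[0,0,42],[116,143,0],0]

```text
clock: 0.6
position: [358.4, -431.2, 229.9]
ee_rot: [-0.38, 0.596, 0.381, 0.595]
contact_force: [1.5, -0.9, 1.1]
gripper_width: 85.7
```

Request:
arm_command:
  increments:
    - [[0,0,8.4],[23,29,0],0]
    - [[0,0,16.8],[46,58,0],0]
    - [[0,0,25.2],[70,86,-15],0]
    - [[0,0,33.6],[93,115,-30],0]
    - [[0,0,42],[116,143,-45],0]

```text
clock: 1.1
position: [475.0, -286.8, 184.2]
ee_rot: [-0.569, 0.419, 0.571, 0.418]
contact_force: [-0.4, -0.5, 0.7]
gripper_width: 85.4
```

Request:
arm_command:
  increments:
    - [[0,0,8],[0,-1,-10],0]
    - [[0,0,16],[0,-2,-20],0]
    - [[0,0,18],[0,-3,-34],0]
    - [[0,0,18],[0,-3,-34],0]
    - [[0,0,18],[0,-3,-34],0]

```text
clock: 1.6
position: [474.8, -289.8, 150.0]
ee_rot: [-0.627, 0.325, 0.629, 0.323]
contact_force: [-0.7, 0.3, 0.5]
gripper_width: 85.1
```

```bash
cat > bal.py <<'E'
from h import *
def tool(st):
    M=R.from_quat(st["ee_rot"]).as_matrix(); return np.degrees(np.arctan2(M[1,1],M[0,1]))%360, M
if __name__=="__main__":
    im,D,c,st=shot("wrist"); cv2.imwrite("pics/w1.png",im); P=cloud(c,D); zz=P[...,2]
    print(st["position"].round(1),"yaw",tool(st)[0], tool(st)[1][:,0].round(3))
    dark=im.max(2)<90
    for lo,hi in((12,24),(44,56)):
        q=(zz>lo)&(zz<hi)&dark&(np.hypot(P[...,0]-474,P[...,1]+290)<75)
        q=cv2.morphologyEx(q.astype(np.uint8),cv2.MORPH_OPEN,np.ones((3,3)))>0
        X=P[q]; r=cv2.minAreaRect(X[:,:2].astype(np.float32)); print(lo,q.sum(),np.median(X[:,2]),r)
E
python3 bal.py
```

```text
[ 474.8 -289.8  150. ] yaw 215.41910443906102 [-0.004 -0.001 -1.   ]
12 8128 17.952788602063947 ((473.14324951171875, -290.60418701171875), (60.06558609008789, 99.89070129394531), 34.67005920410156)
44 2715 49.91965077569574 ((472.747802734375, -290.68231201171875), (19.505229949951172, 60.40977096557617), 34.91527557373047)
```

View pics/w1.png

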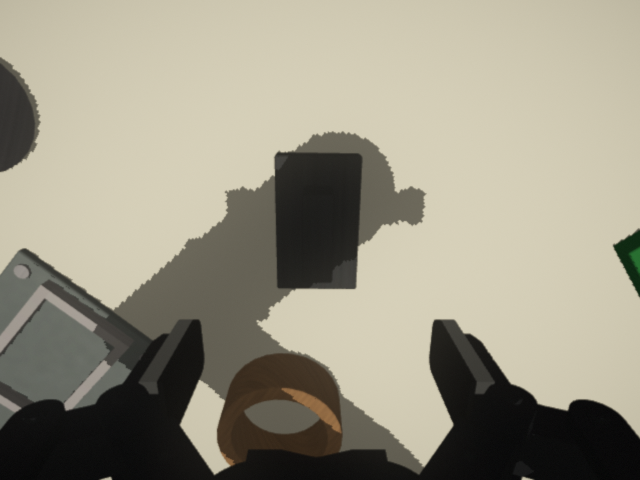

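Request:
arm_command:
  increments:
    - [[0,0,-0.6],[-1.8,-0.8,-40],0]
    - [[0,0,-0.6],[-1.8,-0.8,-80],0]
    - [[0,0,-0.6],[-1.8,-0.8,-110],0.3]
    - [[0,0,-0.6],[-1.8,-0.8,-125],0.3]
    - [[0,0,-0.6],[-1.8,-0.8,-127],0.3]

```text
clock: 2.15
position: [472.4, -290.6, 22.1]
ee_rot: [-0.625, 0.329, 0.628, 0.327]
contact_force: [-0.3, 0.5, 0.2]
gripper_width: 59.6
```

Request:
arm_command:
  increments:
    - [[0,0,0],[0,0,0],0.3]
    - [[0,0,0],[0,0,0],0.3]
    - [[0,0,0],[0,0,0],0.3]
    - [[0,0,0],[0,0,0],0.3]
    - [[0,0,0],[0,0,0],0.3]

```text
clock: 2.65
position: [472.7, -290.7, 22.8]
ee_rot: [-0.625, 0.329, 0.628, 0.327]
contact_force: [0.7, -0.6, -0.1]
gripper_width: 59.5
```

Request:
arm_command:
  increments:
    - [[0,0,0],[0,0,0],1]
    - [[0,0,0],[0,0,0],1]
    - [[0,0,0],[0,0,0],1]
    - [[0,0,0],[0,0,0],1]
    - [[0,0,0],[0,0,0],1]

```text
clock: 3.15
position: [473.2, -290.7, 23.2]
ee_rot: [-0.626, 0.329, 0.627, 0.327]
contact_force: [0.6, 1.8, 3.7]
gripper_width: 18.8
```

Request:
arm_command:
  increments:
    - [[0,0,0],[0,0,0],1]
    - [[0,0,0],[0,0,10],1]
    - [[0,0,0],[0,0,30],1]
    - [[0,0,0],[0,0,60],1]
    - [[0,0,0],[0,0,90],1]

```text
clock: 3.65
position: [471.0, -289.9, 112.2]
ee_rot: [-0.623, 0.329, 0.629, 0.327]
contact_force: [1.1, -0.6, -6.1]
gripper_width: 19.1
```

Request:
arm_command:
  increments:
    - [[0,0,-4],[8,15,3],1]
    - [[0,0,-8],[20,40,5],1]
    - [[0,0,-13],[35,65,5],1]
    - [[0,0,-18],[48,92,5],1]
    - [[0,0,-24],[61,118,5],1]

```text
clock: 4.15
position: [530.3, -170.6, 115.7]
ee_rot: [-0.539, 0.454, 0.548, 0.451]
contact_force: [0.9, -0.4, -7.3]
gripper_width: 18.9
```

```bash
python3 - <<'E'
from bal import *
im,D,c,st=shot("wrist"); cv2.imwrite("pics/w2.png",im); P=cloud(c,D)
print(st["position"].round(1),tool(st)[0]); np.savez("w2.npz",im=im,D=D)
E
```

```text
[ 530.3 -170.6  115.7] 190.4365728056312
```

View pics/w2.png

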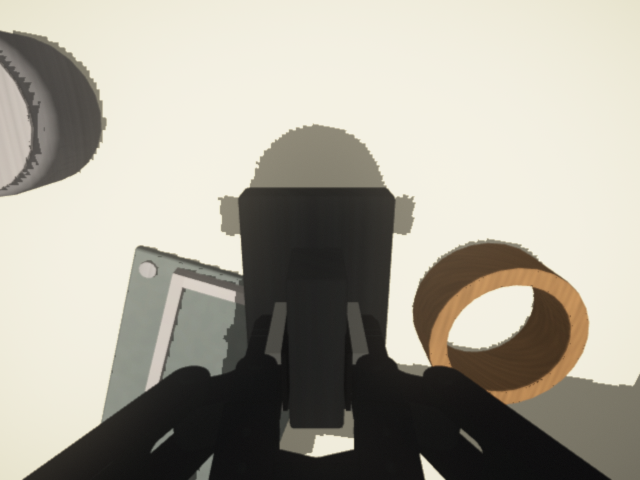

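Request:
arm_command:
  increments:
    - [[0,0,-4],[-8,10,0],1]
    - [[0,0,-9],[-17,25,0],1]
    - [[0,0,-14],[-26,40,0],1]
    - [[0,0,-18.3],[-35,51,0],1]
    - [[0,0,-18.3],[-35,51,0],1]

```text
clock: 4.7
position: [494.7, -115.7, 114.5]
ee_rot: [-0.459, 0.534, 0.47, 0.532]
contact_force: [0.2, 0.4, -6.6]
gripper_width: 18.7
```

```bash
python3 - <<'E'
from bal import *
im,D,c,st=shot("wrist"); cv2.imwrite("pics/w3.png",im); P=cloud(c,D); np.savez("w3.npz",im=im,D=D)
print(st["position"].round(1),tool(st)[0],tool(st)[1][:,0].round(4),st["contact_force"])
z=P[...,2]; p=st["position"]
# held block top
q=(z>p[2]-23+18-6)&(z<p[2]-23+18+6)&(np.hypot(P[...,0]-p[0],P[...,1]-p[1])<70)
X=P[q]; r=cv2.minAreaRect(X[:,:2].astype(np.float32)); print("block",q.sum(),np.median(X[:,2]),r, "left/right edges below")
A=np.linalg.lstsq(np.c_[X[:,:2]-p[:2],np.ones(len(X))],X[:,2],rcond=None)[0]; print("tilt plane",A)
# rim
br=(im.min(2)>120)&((im.max(2)-im.min(2))<30)
q=(z>13)&(z<23)&(np.hypot(P[...,0]-587,P[...,1]+69)<85); X=P[q]; r=cv2.minAreaRect(X[:,:2].astype(np.float32)); print("rim",q.sum(),np.median(X[:,2]),r,cv2.boxPoints(r))
E
```

```text
[ 494.7 -115.7  114.5] 172.13047804100825 [-0.0119  0.0102 -0.9999] [ 0.23381276  0.37359403 -6.63801015]
block 14570 109.05209453784052 ((493.0546569824219, -116.46089172363281), (100.12409210205078, 60.19301223754883), 82.01835632324219) left/right edges below
tilt plane [-9.74961122e-03  1.70905681e-02  1.09484585e+02]
rim 4707 17.889695346322327 ((586.7054443359375, -76.05675506591797), (96.1715316772461, 114.26445007324219), 1.731899619102478) [[ 536.915     -20.403913]
 [ 540.36835  -134.61615 ]
 [ 636.4959   -131.7096  ]
 [ 633.04254   -17.49736 ]]
```

View pics/w3.png

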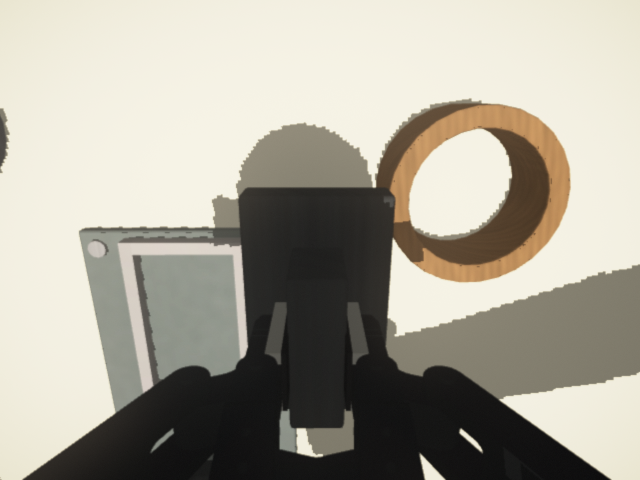

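```bash
python3 - <<'E'
from bal import *
d=np.load("w3.npz"); im,D=d["im"],d["D"]; st=readout.read_state(); c=cam("wrist",st); P=cloud(c,D)
q=(P[...,2]>15.5)&(P[...,2]<20.5)&(np.hypot(P[...,0]-587,P[...,1]+69)<85)
X=P[q][:,:2]-[587,-69]
for yaw in (-7.2,-7.6,-8.0,-8.4,-8.8):
    a=np.radians(yaw); L=X@np.array([[np.cos(a),-np.sin(a)],[np.sin(a),np.cos(a)]]) # local
    px=L[(L[:,0]>20)&(L[:,1]>-45)]; nx=L[(L[:,0]<-20)&(L[:,1]>-45)]; ny=L[(L[:,1]<-45)&(abs(L[:,0])<28)]
    pc=lambda v:np.percentile(v,[1,3,50,97,99]).round(2)
    print(yaw,"+x",len(px),pc(px[:,0]),"-x",len(nx),pc(nx[:,0]),"-y",len(ny),pc(ny[:,1]))
    print("   slopes",np.polyfit(px[:,1],px[:,0],1)[0],np.polyfit(nx[:,1],nx[:,0],1)[0] if len(nx)>50 else None,np.polyfit(ny[:,0],ny[:,1],1)[0])
p=st["position"]; z=P[...,2]
q=(abs(z-p[2]+5.5)<6)&(np.hypot(P[...,0]-p[0],P[...,1]-p[1])<70); X=P[q][:,:2]-p[:2]; a=np.radians(-8.0); L=X@np.array([[np.cos(a),-np.sin(a)],[np.sin(a),np.cos(a)]])
for y0 in(-45,-30,-15): 
    s=L[abs(L[:,1]-y0)<4]; print("blk x",np.percentile(s[:,0],[0.5,99.5]).round(2))
for x0 in(-22,0,22):
    s=L[abs(L[:,0]-x0)<4]; print("blk y",np.percentile(s[:,1],[0.5,99.5]).round(2))
E
```

```text
-7.2 +x 1752 [30.74 31.01 34.76 39.39 39.88] -x 772 [-38.37 -38.21 -35.34 -32.7  -32.44] -y 1226 [-59.48 -59.25 -55.32 -50.92 -50.56]
   slopes 0.01749764316867716 0.01797951957579771 -0.014749056137348119
-7.6 +x 1756 [30.95 31.13 34.79 39.25 39.65] -x 770 [-38.16 -38.05 -35.26 -32.71 -32.53] -y 1228 [-59.38 -59.15 -55.32 -50.93 -50.71]
   slopes 0.010262728542622482 0.011233472762153774 -0.007644135007760043
-8.0 +x 1759 [31.04 31.2  34.76 39.19 39.52] -x 768 [-38.07 -37.92 -35.21 -32.64 -32.55] -y 1228 [-59.35 -59.11 -55.31 -50.92 -50.76]
   slopes 0.003179600864882113 0.004003950625927347 0.0010498862408699215
-8.4 +x 1764 [30.97 31.14 34.72 39.21 39.53] -x 767 [-38.04 -37.85 -35.14 -32.55 -32.39] -y 1228 [-59.37 -59.12 -55.31 -50.93 -50.76]
   slopes -0.003495592353313996 -0.0029062869011269913 0.0068844370045975005
-8.8 +x 1768 [30.76 30.99 34.75 39.32 39.65] -x 766 [-38.08 -37.8  -35.06 -32.43 -32.13] -y 1228 [-59.46 -59.19 -55.37 -50.95 -50.68]
   slopes -0.010471648356948292 -0.009982906178718186 0.014022324228182342
blk x [-30.84  28.06]
blk x [-30.87  28.14]
blk x [-31.04  28.24]
blk y [-50.9   -0.42]
blk y [-50.87 -30.28]
blk y [-50.74   3.84]
```

Request:
arm_command:
  increments:
    - [[-0.4,-0.3,0],[25,13,0],1]
    - [[-0.9,-0.6,0],[55,29,0],1]
    - [[-0.9,-0.6,0],[80,42,-5],1]
    - [[-0.9,-0.6,0],[93.2,48.4,-20],1]
    - [[-0.9,-0.6,0],[93.2,48.4,-40],1]

```text
clock: 5.25
position: [592.8, -67.3, 74.7]
ee_rot: [-0.468, 0.532, 0.463, 0.532]
contact_force: [-0.8, -1.2, -6.9]
gripper_width: 19.0
```

```bash
python3 - <<'E'
from bal import *
im,D,c,st=shot("wrist"); P=cloud(c,D); np.savez("w4.npz",im=im,D=D); cv2.imwrite("pics/w4.png",im)
p=st["position"]; print(p.round(2),tool(st)[0],tool(st)[1][:,0].round(4)); z=P[...,2]
q=(abs(z-p[2]+5.5)<5)&(np.hypot(P[...,0]-p[0],P[...,1]-p[1])<70); X=P[q]
A=np.linalg.lstsq(np.c_[X[:,:2]-p[:2],np.ones(len(X))],X[:,2],rcond=None)[0]; print("block plane",A)
X=X[:,:2]-[586.4,-67.95]; a=np.radians(-8.1); Q=np.array([[np.cos(a),-np.sin(a)],[np.sin(a),np.cos(a)]]); L=X@Q
for y0 in(-45,-30,-15): print("blk x",np.percentile(L[abs(L[:,1]-y0)<4][:,0],[0.5,99.5]).round(2))
print("blk y",np.percentile(L[abs(L[:,0]-22)<4][:,1],0.5),np.percentile(L[abs(L[:,0]+22)<4][:,1],0.5))
q=(z>15.5)&(z<20.5)&(np.hypot(P[...,0]-587,P[...,1]+69)<85); L=(P[q][:,:2]-[586.4,-67.95])@Q
print("rim pts",len(L)); ny=L[(L[:,1]<-45)&(abs(L[:,0])<28)]; 
if len(ny)>30: print("-y",np.percentile(ny[:,1],[1,99]),len(ny))
for s in(1,-1):
    k=L[(s*L[:,0]>25)&(abs(L[:,1])<50)]; 
    if len(k)>30: print(s,len(k),np.percentile(k[:,0],[1,99]))
E
```

```text
[592.78 -67.35  74.68] 172.3489888383191 [ 0.0049 -0.006  -1.    ]
block plane [7.34054933e-03 1.17344222e-03 6.95791290e+01]
blk x [-24.35  34.6 ]
blk x [-24.43  34.54]
blk x [-24.63  34.68]
blk y -49.29049078383009 -49.51765839248942
rim pts 5358
-y [-59.63984426 -51.65767165] 1909
1 246 [30.60977453 38.47330177]
-1 2170 [-41.36297918 -33.44499162]
```

Request:
arm_command:
  increments:
    - [[0,0.4,-0.3],[-4,0.4,-5],1]
    - [[0,0.4,-0.3],[-6.5,0.6,-14],1]
    - [[0,0.4,-0.3],[-6.5,0.6,-20],1]
    - [[0,0.4,-0.3],[-6.5,0.6,-24],1]
    - [[0,0.4,-0.3],[-6.5,0.6,-26],1]

```text
clock: 5.8
position: [581.7, -67.4, 44.0]
ee_rot: [-0.462, 0.539, 0.465, 0.529]
contact_force: [-0.6, -0.2, -7.3]
gripper_width: 18.8
```

```bash
cat > chk.py <<'E'
from bal import *
im,D,c,st=shot("wrist"); P=cloud(c,D); cv2.imwrite("pics/w5.png",im)
p=st["position"]; print(p.round(2),tool(st)[0],tool(st)[1][:,0].round(4),np.abs(st["joint_vel"]).max()); z=P[...,2]
q=(abs(z-p[2]+5.5)<4)&(np.hypot(P[...,0]-p[0],P[...,1]-p[1])<70); X=P[q]
A=np.linalg.lstsq(np.c_[X[:,:2]-p[:2],np.ones(len(X))],X[:,2],rcond=None)[0]; print("block plane",A)
X=X[:,:2]-[586.4,-67.95]; a=np.radians(-8.1); Q=np.array([[np.cos(a),-np.sin(a)],[np.sin(a),np.cos(a)]]); L=X@Q
for y0 in(-45,-30,-15): print("blk x",np.percentile(L[abs(L[:,1]-y0)<4][:,0],[0.5,99.5]).round(2))
print("blk y",np.percentile(L[abs(L[:,0]-22)<4][:,1],0.5),np.percentile(L[abs(L[:,0]+22)<4][:,1],0.5))
q=(z>15.5)&(z<20.5)&(np.hypot(P[...,0]-587,P[...,1]+69)<85); L=(P[q][:,:2]-[586.4,-67.95])@Q
print("rim pts",len(L)); ny=L[(L[:,1]<-45)&(abs(L[:,0])<28)]; 
if len(ny)>30: print("-y",np.percentile(ny[:,1],[1,99]),len(ny), "slope",np.polyfit(ny[:,0],ny[:,1],1)[0])
for s in(1,-1):
    k=L[(s*L[:,0]>25)&(abs(L[:,1])<50)]; 
    if len(k)>30: print(s,len(k),np.percentile(k[:,0],[1,99]),"slope",np.polyfit(k[:,1],k[:,0],1)[0])
E
python3 chk.py
```

```text
[581.69 -67.39  43.99] 171.91403485691038 [-0.0123 -0.0058 -0.9999] 0.038600597774991786
block plane [-9.60599549e-03 -3.33505271e-04  3.88650299e+01]
blk x [-35.77  23.21]
blk x [-35.83  23.28]
blk x [-35.91  23.43]
blk y -50.96572832064908 -51.015223936795344
rim pts 7574
-y [-59.69565652 -51.61130729] 2640 slope -0.001312147314828907
1 3304 [30.52910461 38.62638974] slope 0.004139000610456595
-1 359 [-41.41528755 -37.63281289] slope -0.011754395758695498
```

Request:
arm_command:
  increments:
    - [[0,-0.2,0],[2,0.2,1],1]
    - [[0,-0.4,0],[4,0.4,2],1]
    - [[0,-0.5,0],[4.9,0.5,2],1]
    - [[0,-0.5,0],[4.9,0.5,2],1]
    - [[0,-0.5,0],[4.9,0.5,2],1]

```text
clock: 6.35
position: [586.5, -66.8, 45.9]
ee_rot: [-0.464, 0.536, 0.463, 0.532]
contact_force: [-0.2, -0.6, -8.0]
gripper_width: 19.2
```

```bash
python3 chk.py
```

```text
[586.5  -66.8   45.91] 171.9131522836127 [-0.0038 -0.0057 -1.    ] 0.0035040480549042626
block plane [-1.48183585e-03 -3.61367966e-04  4.07829272e+01]
blk x [-30.94  27.92]
blk x [-30.99  27.93]
blk x [-31.13  28.13]
blk y -49.698257421553215 -49.72490260434926
rim pts 8251
-y [-59.68887986 -51.7066255 ] 2603 slope 0.00043848369043556694
1 2301 [31.48186623 38.64886358] slope 0.007776484802289204
-1 2093 [-41.32220328 -34.02108244] slope -0.009169337864661977
```

Request:
arm_command:
  increments:
    - [[0,0,0],[0.1,0,-4],1]
    - [[0,0,0],[0.1,0,-8],1]
    - [[0,0,0],[0.1,0,-11.5],1]
    - [[0,0,0],[0.1,0,-13],1]
    - [[0,0,0],[0.1,0,-13],1]

```text
clock: 6.9
position: [586.3, -66.9, 32.3]
ee_rot: [-0.464, 0.537, 0.463, 0.531]
contact_force: [0.2, 0.0, -5.9]
gripper_width: 18.9
```

```bash
python3 chk.py; python3 -c "
from h import *; print(readout.read_state()['contact_force'])"
```

```text
[586.27 -66.87  32.33] 171.9094807356262 [-0.0049 -0.0058 -1.    ] 0.005767530622685316
block plane [-2.31931919e-03  5.61806589e-06  2.72125527e+01]
blk x [-31.18  27.73]
blk x [-31.23  27.72]
blk x [-31.36  27.89]
blk y -49.80742579742869 -49.83200022224576
rim pts 11435
-y [-59.67608775 -49.5789571 ] 3337 slope -0.0007065520157325053
1 3420 [30.48651392 38.66384596] slope 0.008831774628441438
-1 3207 [-41.27953228 -29.98667193] slope -0.013959302377479332
[-6.27802772e-02 -6.47463872e-03 -6.61878670e+00]
```

Request:
arm_command:
  increments:
    - [[0,0,0],[0.2,0,-0.8],1]
    - [[0,0,0],[0.2,0,-1.5],1]
    - [[0,0,0],[0.2,0,-1.8],1]
    - [[0,0,0],[0.2,0,-1.8],1]
    - [[0,0,0],[0.2,0,-1.8],1]

```text
clock: 7.45
position: [586.9, -66.9, 31.4]
ee_rot: [-0.464, 0.536, 0.463, 0.532]
contact_force: [-1.5, -0.0, -2.2]
gripper_width: 19.0
```

Request:
arm_command:
  increments:
    - [[0,0,0],[0,0,0],0.6]
    - [[0,0,0],[0,0,0],0.3]
    - [[0,0,0],[0,0,0],0.3]
    - [[0,0,0],[0,0,0],0.3]
    - [[0,0,0],[0,0,5],0.3]

```text
clock: 7.95
position: [586.6, -67.0, 36.1]
ee_rot: [-0.464, 0.537, 0.463, 0.531]
contact_force: [0.3, 0.5, -0.3]
gripper_width: 59.9
```

Request:
arm_command:
  increments:
    - [[0,0,0],[0,0,15],0.2]
    - [[0,0,0],[0,0,35],0.1]
    - [[0,0,0],[0,0,65],0]
    - [[0,0,0],[0,-15,100],0]
    - [[0,0,0],[0,-30,130],0]

```text
clock: 8.45
position: [587.0, -97.0, 168.5]
ee_rot: [-0.465, 0.536, 0.463, 0.531]
contact_force: [1.2, 0.3, 0.0]
gripper_width: 85.4
```

```bash
python3 - <<'E'
from bal import *
im,D,c,st=shot("wrist"); P=cloud(c,D); cv2.imwrite("pics/w6.png",im); np.savez("w6.npz",im=im,D=D,pos=st["position"],q=st["ee_rot"])
z=P[...,2]; print(st["position"],st["contact_force"])
q=(z>22)&(z<30)&(np.hypot(P[...,0]-586,P[...,1]+68)<75); X=P[q]; A=np.linalg.lstsq(np.c_[X[:,:2]-[586,-68],np.ones(len(X))],X[:,2],rcond=None)[0]
print("top plane",A,np.percentile(X[:,2],[5,50,95]),cv2.minAreaRect(X[:,:2].astype(np.float32)))
E
```

```text
[586.95611299 -97.04772183 168.48824164] [1.17820073 0.31683174 0.0364512 ]
top plane [1.09171065e-03 2.33459188e-03 2.60146698e+01] [24.82306999 25.99992108 27.13973032] ((585.2223510742188, -67.3818359375), (100.74737548828125, 60.0986328125), 81.87631225585938)
```

View pics/w6.png

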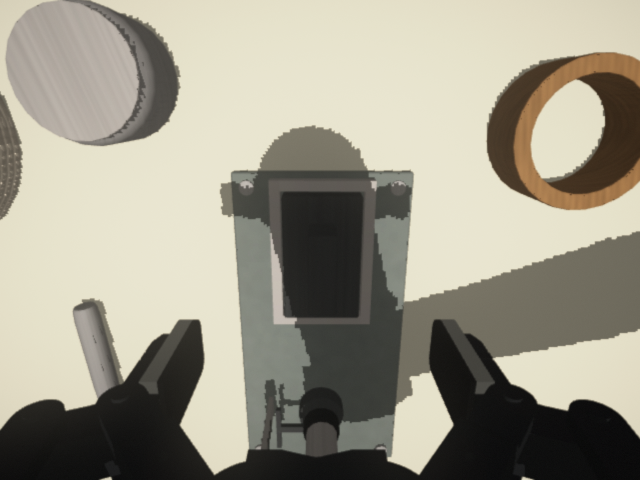

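```bash
cat > st.py <<'E'
from bal import *
a=np.radians(-8.0); Q=np.array([[np.cos(a),-np.sin(a)],[np.sin(a),np.cos(a)]]); O=np.array([606.0,81.1])
def local(P): 
    L=P.copy(); L[...,:2]=(P[...,:2]-O)@Q; return L
E
python3 - <<'E'
from st import *
d=np.load("w6.npz"); c=cam("wrist",dict(position=d["pos"],ee_rot=d["q"])); L=local(cloud(c,d["D"])); im=d["im"]
s=np.load("scene0.npz"); Ls=local(cloud(cam("scene"),s["D"]))
for n,l,m in(("wrist",L,im),("scene",Ls,s["im"])):
    q=(l[...,0]>33)&(l[...,0]<58)&(abs(l[...,1])<25)&(l[...,2]>15)&(l[...,2]<190); X=l[q]; b=m[q].max(1)
    print(n,q.sum(),"ybins counts by z (5mm):")
    for z0 in range(20,180,5):
        k=(X[:,2]>=z0)&(X[:,2]<z0+5)
        if k.sum(): print(z0,k.sum(),"y",X[k][:,1].min().round(1),X[k][:,1].max().round(1),"x",np.median(X[k][:,0]).round(1),"br",int(np.median(b[k])))
    q=(l[...,0]>-20)&(l[...,0]<20)&(abs(l[...,1])<45)&(l[...,2]>150); X=l[q]
    if len(X): print("leg top",len(X),X.min(0).round(1),X.max(0).round(1))
im=s["im"]; cv2.imwrite("pics/sc.png",cv2.resize(im[245:345,245:365],None,fx=5,fy=5,interpolation=cv2.INTER_CUBIC))
E
```

```text
wrist 560 ybins counts by z (5mm):
20 34 y -9.1 7.8 x 44.7 br 77
25 25 y -8.6 -1.1 x 45.5 br 78
30 23 y -9.4 3.0 x 45.8 br 79
35 245 y -21.1 20.0 x 36.9 br 67
40 48 y -20.9 11.9 x 44.2 br 69
45 44 y -8.8 8.0 x 44.6 br 78
50 30 y -8.7 4.5 x 45.4 br 77
55 48 y -9.3 3.3 x 44.4 br 71
60 29 y -9.3 -6.0 x 45.8 br 77
65 13 y -9.5 -6.6 x 46.3 br 76
scene 254 ybins counts by z (5mm):
20 3 y -1.6 8.6 x 50.8 br 57
25 5 y -3.8 10.5 x 50.9 br 58
30 12 y -6.0 20.7 x 49.9 br 55
35 21 y -1.9 20.3 x 39.2 br 57
40 7 y -6.6 10.5 x 51.1 br 55
45 6 y -7.6 9.6 x 51.5 br 55
50 7 y -5.5 9.1 x 50.7 br 56
55 4 y -5.6 4.3 x 51.1 br 55
60 8 y -5.6 9.6 x 50.8 br 56
65 3 y 8.4 10.5 x 49.5 br 60
70 8 y -6.0 9.1 x 51.2 br 56
75 4 y 4.1 9.4 x 50.8 br 55
80 6 y -3.5 8.9 x 50.9 br 56
85 6 y -6.0 8.9 x 51.4 br 56
90 3 y -7.0 9.4 x 50.7 br 56
95 7 y -6.6 6.2 x 51.7 br 52
100 3 y 8.0 19.1 x 52.3 br 50
105 6 y -12.8 21.7 x 53.6 br 45
110 30 y -15.9 22.0 x 52.4 br 47
115 28 y -18.2 21.5 x 50.8 br 44
120 11 y -12.5 21.3 x 51.0 br 49
125 8 y -7.3 9.1 x 51.2 br 52
130 6 y -6.9 9.2 x 50.9 br 54
135 8 y -5.9 9.5 x 51.0 br 54
140 4 y -4.9 9.5 x 51.5 br 58
145 9 y -4.4 9.6 x 51.4 br 59
150 7 y -3.9 8.7 x 51.7 br 65
155 15 y -5.6 9.7 x 49.9 br 89
leg top 520 [-12.2 -29.5 153.5] [ 19.5  32.6 205.5]
```

Request:
arm_command:
  increments:
    - [[8.4,-1.2,0],[35,5,4],0]
    - [[16.8,-2.4,0],[70,15,8],0]
    - [[25.2,-3.6,0],[100,35,12],0]
    - [[33.6,-4.8,0],[117,60,12],0]
    - [[42,-6,0],[117,80,12],0]

```text
clock: 9.0
position: [709.3, -18.5, 187.0]
ee_rot: [-0.268, 0.302, 0.596, 0.694]
contact_force: [-1.0, 0.2, -1.4]
gripper_width: 85.2
```

Request:
arm_command:
  increments:
    - [[0,0,0],[0,0,0],0]
    - [[0,0,0],[0,0,0],0]
    - [[0,0,0],[0,0,0],0]
    - [[0,0,0],[0,0,0],0]
    - [[0,0,0],[0,0,0],0]

```text
clock: 9.5
position: [709.2, -17.8, 188.0]
ee_rot: [-0.269, 0.302, 0.597, 0.693]
contact_force: [-0.1, 0.8, 0.2]
gripper_width: 85.7
```

```bash
cat > mark.py <<'E'
from st import *
im,D,c,s=shot("wrist"); cv2.imwrite("pics/w7.png",im); np.savez("w7.npz",im=im,D=D,pos=s["position"],q=s["ee_rot"])
print(s["position"].round(1),s["joints"].round(2)); l=local(cloud(c,D))
q=(l[...,0]>33)&(l[...,0]<60)&(abs(l[...,1])<25)&(l[...,2]>15)&(l[...,2]<190); X=l[q]; b=im[q].max(1); print(q.sum())
for z0 in range(28,180,2):
    k=(X[:,2]>=z0)&(X[:,2]<z0+2)
    if k.sum() and (np.ptp(X[k][:,1])>21): print(z0,k.sum(),"y",X[k][:,1].min().round(1),X[k][:,1].max().round(1),"x",X[k][:,0].min().round(1),X[k][:,0].max().round(1),"br",int(np.median(b[k])))
E
python3 mark.py
```

```text
[709.2 -17.8 188. ] [-0.14  0.61  0.35 -0.76 -1.37  0.19]
2860
34 46 y -20.2 6.6 x 33.2 49.2 br 77
36 68 y -21.4 8.8 x 33.1 49.1 br 61
38 216 y -21.1 19.0 x 33.2 48.5 br 76
106 39 y -21.0 20.1 x 42.4 50.3 br 83
108 51 y -21.1 17.6 x 41.8 50.5 br 48
110 45 y -21.2 17.6 x 42.2 51.1 br 47
112 82 y -21.0 14.7 x 41.0 51.4 br 48
114 140 y -21.2 19.7 x 41.2 51.6 br 50
116 94 y -22.1 18.5 x 42.5 51.3 br 48
118 94 y -21.0 19.5 x 42.1 50.5 br 49
120 155 y -21.8 20.9 x 42.2 50.5 br 52
```

View pics/w7.png

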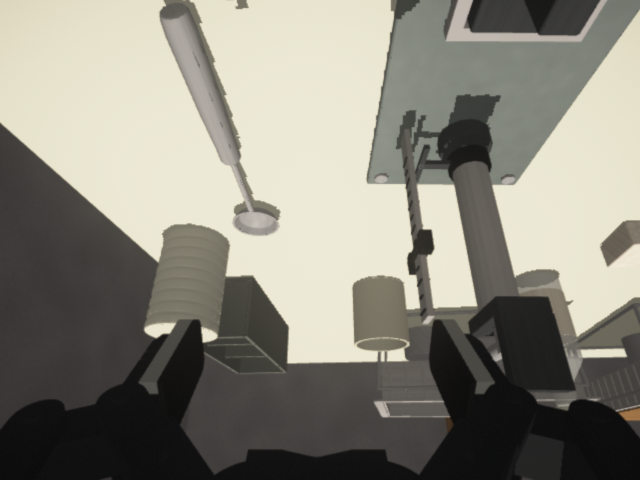

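```bash
python3 - <<'E'
from st import *
d=np.load("w7.npz"); im=d["im"]; c=cam("wrist",dict(position=d["pos"],ee_rot=d["q"])); l=local(cloud(c,d["D"])); br=im.max(2)
q=(l[...,0]>33)&(l[...,0]<60)&(l[...,2]>15)&(l[...,2]<190)
for nm,m in(("near",q&(l[...,1]>-26)&(l[...,1]<-11)),("far",q&(l[...,1]>11)&(l[...,1]<26))):
    for lo,hi in((20,60),(90,140)):
        k=m&(l[...,2]>lo)&(l[...,2]<hi); X=l[k]
        if len(X): print(nm,lo,len(X),"z",np.percentile(X[:,2],[0,2,10,50,90,98,100]).round(1),"y",np.percentile(X[:,1],[2,50,98]).round(1),"x",np.percentile(X[:,0],[2,50,98]).round(1))
        h=np.histogram(X[:,2],bins=np.arange(lo,hi,1)); print([(int(b),int(n)) for n,b in zip(*h) if n>2])
# leg top
k=(abs(l[...,0])<20)&(abs(l[...,1])<45)&(l[...,2]>150)&(l[...,2]<215); X=l[k]; print("leg",len(X),X.min(0).round(1),X.max(0).round(1)); 
k=(l[...,2]>6)&(l[...,2]<11)&(abs(l[...,0])<40)&(l[...,1]<-20)&(l[...,1]>-60); print("plate z",np.median(l[k][:,2]))
cv2.imwrite("pics/c7.png",cv2.resize(im[90:340,360:470],None,fx=2.4,fy=2.4,interpolation=cv2.INTER_CUBIC))
E
```

```text
near 20 86 z [34.3 34.9 35.9 38.6 39.5 39.7 40. ] y [-21.  -17.4 -11.3] x [34.6 37.1 38.8]
[(34, 3), (35, 7), (36, 7), (37, 13), (38, 30), (39, 26)]
near 90 398 z [106.1 106.8 108.5 115.4 120.7 121.1 121.5] y [-21.1 -19.7 -12.6] x [42.3 47.2 51.1]
[(106, 12), (107, 19), (108, 22), (109, 22), (110, 24), (111, 17), (112, 27), (113, 25), (114, 25), (115, 26), (116, 28), (117, 21), (118, 21), (119, 23), (120, 71), (121, 15)]
far 20 22 z [38.1 38.3 38.6 39.  39.4 39.8 40. ] y [11.1 13.7 18.9] x [34.6 35.8 38. ]
[(38, 11), (39, 11)]
far 90 107 z [106.3 107.1 108.8 117.9 120.8 120.9 121.2] y [11.2 13.8 20.2] x [46.2 49.8 51.3]
[(107, 6), (108, 5), (112, 3), (113, 3), (115, 15), (116, 6), (117, 11), (118, 7), (119, 11), (120, 32)]
leg 7024 [-15.8 -32.3 150. ] [ 16.1  23.5 205.3]
plate z 8.033863611455843
```

View pics/c7.png

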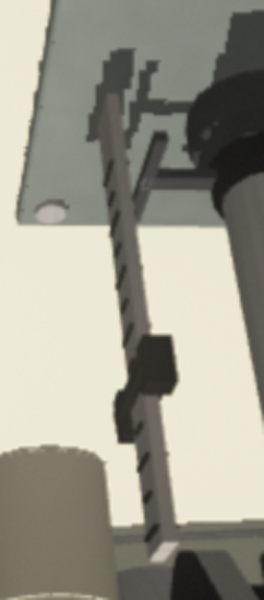

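Request:
arm_command:
  increments:
    - [[-8.4,1.2,0],[0,0,20],0]
    - [[-16.8,2.4,0],[0,0,40],0]
    - [[-25.2,3.6,0],[0,0,60],0]
    - [[-33.6,4.8,0],[0,0,80],0]
    - [[-42,6,0],[0,0,90],0]

```text
clock: 10.05
position: [710.3, -17.4, 282.9]
ee_rot: [-0.472, 0.53, 0.458, 0.535]
contact_force: [-0.8, -1.1, 0.2]
gripper_width: 85.5
```

Request:
arm_command:
  increments:
    - [[0,0,8.4],[-10,5,0],0]
    - [[0,0,16.8],[-20,15,0],0]
    - [[0,0,25.2],[-30,25,0],0]
    - [[0,0,33.6],[-40,40,0],0]
    - [[0,0,42],[-50,50,0],0]

```text
clock: 10.55
position: [659.7, 33.7, 283.4]
ee_rot: [0.632, -0.324, -0.621, -0.333]
contact_force: [0.5, -0.5, 0.4]
gripper_width: 85.4
```

Request:
arm_command:
  increments:
    - [[0,0,8.4],[-10,10,0],0]
    - [[0,0,16.8],[-20,20,0],0]
    - [[0,0,25.2],[-30,30,0],0]
    - [[0,0,33.6],[-40,40,0],0]
    - [[0,0,42],[-50,47,0],0]

```text
clock: 11.05
position: [609.1, 81.6, 284.0]
ee_rot: [0.706, -0.073, -0.699, -0.086]
contact_force: [0.7, -0.7, -0.4]
gripper_width: 85.4
```

```bash
python3 -c "
from bal import *
s=readout.read_state(); y,M=tool(s); print(s['position'],s['joints'],y,M[:,0])"
```

```text
[609.08366385  81.60332296 283.96084733] [ 0.39055403  0.32925764  0.06113324 -0.01179602 -1.28454806  0.95737431] 257.0503113078906 [ 0.01246661  0.0173698  -0.99977141]
```

Request:
arm_command:
  increments:
    - [[-0.5,0.3,2.5],[-1,0,-10],0]
    - [[-1,0.7,4.9],[-3,-0.5,-20],0]
    - [[-1,0.7,4.9],[-3,-0.5,-30],0]
    - [[-1,0.7,4.9],[-3,-0.5,-34],0]
    - [[-1,0.7,4.9],[-3,-0.5,-34],0]

```text
clock: 11.55
position: [605.8, 81.0, 249.2]
ee_rot: [-0.705, 0.05, 0.706, 0.05]
contact_force: [-0.4, 0.0, 0.4]
gripper_width: 85.5
```

```bash
cat > leg.py <<'E'
from st import *
def run(save):
    im,D,c,s=shot("wrist"); cv2.imwrite(save,im); y,M=tool(s); p=s["position"]
    print("tcp",p.round(2),"local",local(p[None]).round(2)[0],"yaw",y,M[:,0].round(4),"w",s["gripper_width"],"F",s["contact_force"].round(2),"vel",abs(s["joint_vel"]).max().round(4))
    return im,D,c,s,local(cloud(c,D))
def tops(l,zt):
    k=(abs(l[...,0])<22)&(abs(l[...,1])<45)&(abs(l[...,2]-zt)<5); X=l[k]
    for nm,Y in(("lug",X[X[:,1]<-10]),("lever",X[X[:,1]>5])):
        if len(Y)>20: print(nm,len(Y),"z",np.median(Y[:,2]).round(1),"x",np.percentile(Y[:,0],[2,98]).round(1),"y",np.percentile(Y[:,1],[1,5,50,95,99]).round(1))
def ptr(l,zp,zm):
    q=(l[...,0]>30)&(l[...,0]<56)&(abs(l[...,1])>10)&(abs(l[...,1])<24)
    for nm,m in(("ptr",q&(l[...,0]<40.5)&(abs(l[...,2]-zp)<9)),("mark",q&(l[...,0]>41.5)&(abs(l[...,2]-zm)<12))):
        for sd in(-1,1):
            Y=l[m&(l[...,1]*sd>0)]
            if len(Y)>8: print(nm,sd,len(Y),"z",np.percentile(Y[:,2],[10,50,75,90,98]).round(2),"x",np.percentile(Y[:,0],[3,97]).round(1),"y",np.percentile(Y[:,1],[3,97]).round(1))
E
python3 -c "
from leg import *
im,D,c,s,l=run('pics/w8.png'); tops(l,205); ptr(l,37,113.6)"
```

```text
tcp [605.82  81.04 249.25] local [-1.7000e-01 -8.0000e-02  2.4925e+02] yaw 261.9138031788543 [-1.7e-03 -1.0e-04 -1.0e+00] w 85.5286202603003 F [-0.36  0.01  0.43] vel 0.0229
lug 950 z 204.8 x [-13.8  15.5] y [-29.8 -29.6 -25.7 -22.  -21.9]
lever 639 z 203.7 x [-9.5 11.2] y [21.9 22.1 25.8 29.6 29.9]
mark -1 219 z [115.09 120.   120.7  121.17 121.79] x [42.8 51.5] y [-19.7 -10.5]
mark 1 222 z [115.11 120.1  120.77 121.36 121.85] x [42.8 51.5] y [10.6 19.9]
```

View pics/w8.png

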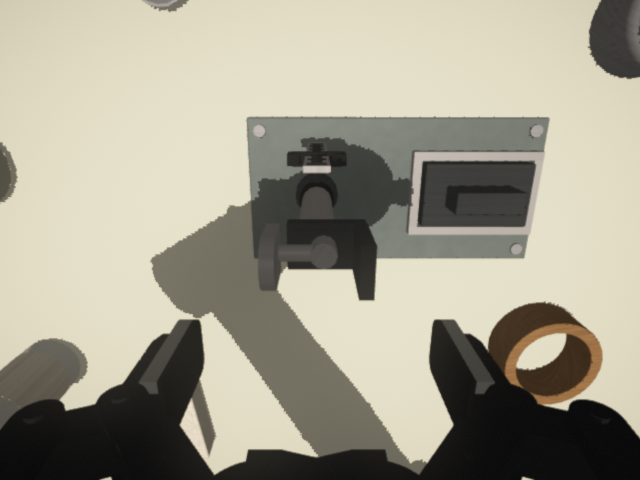

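Request:
arm_command:
  increments:
    - [[0,0,0],[1,0,-22],0]
    - [[0,0,0],[1,0,-48],0]
    - [[0,0,0],[1,0,-72],0]
    - [[0,0,0],[1,0,-82],0.1]
    - [[0,0,0],[1,0,-82],0.2]

```text
clock: 12.1
position: [606.8, 80.7, 166.9]
ee_rot: [-0.704, 0.05, 0.706, 0.05]
contact_force: [0.5, -0.6, 0.4]
gripper_width: 68.1
```

Request:
arm_command:
  increments:
    - [[0,0,0],[0,0,0],0.24]
    - [[0,0,0],[0,0,0],0.26]
    - [[0,0,0],[0,0,0],0.27]
    - [[0,0,0],[0,0,0],0.27]
    - [[0,0,0],[0,0,0],0.27]

```text
clock: 12.6
position: [607.0, 80.8, 167.4]
ee_rot: [-0.705, 0.05, 0.706, 0.05]
contact_force: [0.4, 0.2, 0.0]
gripper_width: 62.2
```

```bash
python3 -c "
from leg import *
im,D,c,s,l=run('pics/w9.png'); tops(l,205); ptr(l,37,113.6)"
```

```text
tcp [606.95  80.78 167.39] local [  0.99  -0.18 167.39] yaw 261.9027672569566 [-1.9e-03 -6.0e-04 -1.0e+00] w 62.15389906382194 F [0.37 0.17 0.02] vel 0.0049
lug 3590 z 204.8 x [-13.4  15.6] y [-43.8 -37.3 -27.6 -22.  -21.9]
lever 2707 z 204.0 x [-9.4 11.6] y [21.8 22.  28.7 40.5 43.9]
mark -1 471 z [114.92 119.99 120.76 121.23 121.67] x [42.5 51.5] y [-19.8 -10.1]
mark 1 462 z [114.9  120.   120.77 121.25 121.76] x [42.5 51.5] y [10.4 19.7]
```

Request:
arm_command:
  increments:
    - [[0,0,0],[0,0.2,0],0.28]
    - [[0,0,0],[0,0.2,0],0.29]
    - [[0,0,0],[0,0.2,0],0.3]
    - [[0,0,0],[0,0.2,0],0.305]
    - [[0,0,0],[0,0.2,0],0.305]

```text
clock: 13.15
position: [606.9, 80.7, 167.5]
ee_rot: [-0.705, 0.05, 0.706, 0.05]
contact_force: [-1.5, -1.0, 1.7]
gripper_width: 59.6
```

Request:
arm_command:
  increments:
    - [[0,0,0],[0,0,0],0.31]
    - [[0,0,0],[0,0,0],0.315]
    - [[0,0,0],[0,0,0],0.315]
    - [[0,0,0],[0,0,0],0.315]
    - [[0,0,0],[0,0,0],0.315]

```text
clock: 13.65
position: [606.8, 80.3, 167.7]
ee_rot: [-0.705, 0.051, 0.706, 0.049]
contact_force: [-1.1, -3.7, 2.8]
gripper_width: 58.3
```

```bash
python3 -c "
from leg import *
im,D,c,s,l=run('pics/w10.png'); tops(l,205)
for i in range(6): print(readout.read_state()['gripper_width'],readout.read_state()['contact_force'].round(2))"
```

```text
tcp [606.83  80.27 167.69] local [  0.93  -0.7  167.69] yaw 261.89253814798315 [-0.0023 -0.0014 -1.    ] w 58.327603880076744 F [-1.1  -3.67  2.75] vel 0.0017
lug 3393 z 204.9 x [-13.5  15.7] y [-42.2 -35.9 -27.3 -22.  -21.9]
lever 2609 z 204.2 x [-9.4 11.5] y [20.9 21.1 27.6 37.7 41.7]
58.55564038440742 [-0.86 -4.64  2.04]
58.55564038440742 [-0.86 -4.64  2.04]
58.55564038440742 [-0.86 -4.64  2.04]
58.55564038440742 [-0.86 -4.64  2.04]
58.55564038440742 [-0.86 -4.64  2.04]
58.55564038440742 [-0.86 -4.64  2.04]
```

Request:
arm_command:
  increments:
    - [[0,0,0],[0,0,1],0.315]
    - [[0,0,0],[0,0,3],0.315]
    - [[0,0,0],[0,0,6],0.315]
    - [[0,0,0],[0,0,9],0.315]
    - [[0,0,0],[0,0,10],0.315]

```text
clock: 14.2
position: [606.8, 80.3, 177.8]
ee_rot: [-0.704, 0.051, 0.706, 0.049]
contact_force: [1.3, -4.2, -3.3]
gripper_width: 58.8
```

```bash
python3 -c "
from leg import *
im,D,c,s,l=run('pics/w11.png'); tops(l,214); ptr(l,47,113.6)"
```

```text
tcp [606.77  80.27 177.8 ] local [  0.88  -0.71 177.8 ] yaw 261.8873397005656 [-0.0025 -0.0014 -1.    ] w 58.81770519815268 F [ 1.31 -4.16 -3.26] vel 0.0142
lug 3261 z 214.8 x [-13.7  15.7] y [-42.5 -38.5 -26.8 -22.  -21.9]
lever 2528 z 213.9 x [-9.5 12.2] y [20.8 21.  26.7 38.8 41.7]
mark -1 406 z [114.89 120.07 120.74 121.2  121.81] x [42.6 51.3] y [-19.7 -10.2]
mark 1 394 z [114.95 120.02 120.7  121.2  121.71] x [42.7 51.3] y [10.4 19.6]
```

Request:
arm_command:
  increments:
    - [[0,0,0],[0,0,3],0.315]
    - [[0,0,0],[0,0,9],0.315]
    - [[0,0,0],[0,0,17],0.315]
    - [[0,0,0],[0,0,25],0.315]
    - [[0,0,0],[0,0,32],0.315]

```text
clock: 14.75
position: [606.8, 80.3, 210.9]
ee_rot: [-0.705, 0.05, 0.706, 0.049]
contact_force: [2.6, -4.2, -3.2]
gripper_width: 58.3
```

Request:
arm_command:
  increments:
    - [[0,0,0],[0,0,8],0.315]
    - [[0,0,0],[0,0,18],0.315]
    - [[0,0,0],[0,0,27],0.315]
    - [[0,0,0],[0,0,32],0.315]
    - [[0,0,0],[0,0,33],0.315]

```text
clock: 15.25
position: [606.8, 80.3, 244.9]
ee_rot: [-0.705, 0.05, 0.706, 0.049]
contact_force: [1.3, -4.5, -2.7]
gripper_width: 58.4
```

```bash
python3 -c "
from leg import *
im,D,c,s,l=run('pics/w12.png'); tops(l,279.8); ptr(l,112,113.6)"
```

```text
tcp [606.79  80.29 244.91] local [  0.9   -0.7  244.91] yaw 261.9047897987209 [-0.0012 -0.0012 -1.    ] w 58.4275942704542 F [ 1.34 -4.53 -2.73] vel 0.0032
lug 3310 z 281.8 x [-13.8  15.7] y [-42.6 -39.5 -26.5 -22.  -21.8]
lever 2644 z 280.4 x [-9.5 13.3] y [20.9 21.  26.4 39.4 41.9]
ptr -1 98 z [114.43 116.02 116.52 116.77 117.47] x [35.1 39. ] y [-19.4 -10.5]
ptr 1 98 z [114.62 115.9  116.53 116.96 117.31] x [35.2 39.1] y [10.6 19.5]
mark -1 234 z [114.89 120.23 120.87 121.3  121.64] x [42.7 51.4] y [-19.5 -10.5]
mark 1 233 z [114.72 119.98 120.68 121.24 121.68] x [42.6 51.5] y [10.4 19.5]
```

View pics/w12.png

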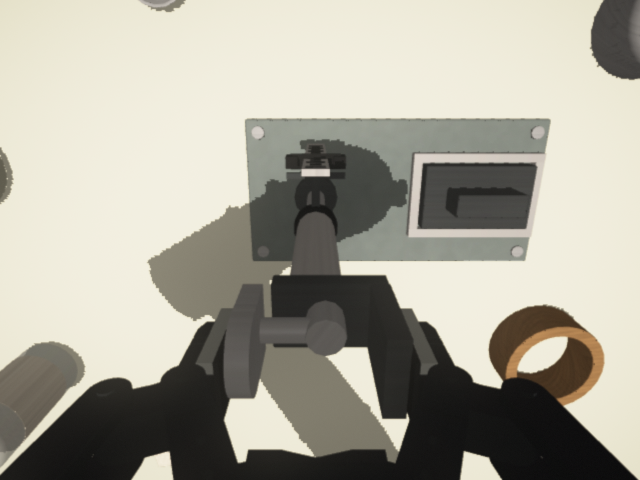

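```bash
python3 -c "
from leg import *
im,D,c,s,l=run('pics/w13.png')
q=(abs(l[...,1])>8)&(abs(l[...,1])<24)
M=l[q&(l[...,0]>41)&(l[...,0]<54)&(abs(l[...,2]-113)<12)]; Pt=l[q&(l[...,0]<40.5)&(l[...,0]>32)&(abs(l[...,2]-113)<9)]
for n,X in(('mark',M),('ptr',Pt)):
    h=np.histogram(X[:,2],bins=np.arange(104,124,0.5)); print(n,[(float(b),int(k)) for k,b in zip(*h) if k])
t=M[M[:,2]>118.5]; print('mark top',np.median(t[:,2]),t[:,2].mean(),len(t), np.percentile(t[:,0],[2,98]),np.unique(np.round(abs(t[:,1])),return_counts=True))
t=M[M[:,2]<117.5]; print('mark low',np.median(t[:,2]),len(t),np.percentile(t[:,0],[2,98]),np.unique(np.round(abs(t[:,1])),return_counts=True))
t=Pt[Pt[:,2]>115]; print('ptr top',np.median(t[:,2]),t[:,2].mean())
"
```

```text
tcp [606.77  80.29 244.61] local [  0.88  -0.7  244.61] yaw 261.90413487911144 [-0.0014 -0.0012 -1.    ] w 58.55515877939584 F [ 1.44 -3.57 -2.89] vel 0.0133
mark [(108.5, 5), (109.5, 3), (110.5, 2), (111.0, 7), (111.5, 4), (112.0, 7), (112.5, 4), (113.0, 3), (113.5, 4), (114.0, 12), (114.5, 25), (115.0, 53), (115.5, 58), (116.0, 27), (116.5, 15), (117.0, 1), (117.5, 1), (118.5, 5), (119.0, 16), (119.5, 58), (120.0, 85), (120.5, 74), (121.0, 43), (121.5, 21), (122.0, 9)]
ptr [(112.5, 1), (113.0, 5), (113.5, 7), (114.0, 14), (114.5, 19), (115.0, 36), (115.5, 60), (116.0, 50), (116.5, 23), (117.0, 8)]
mark top 120.41882020105231 120.47165811605254 311 [42.61933569 50.52272151] (array([12., 13., 14., 15., 16., 17., 18., 19., 20.]), array([26, 31, 47, 33, 45, 36, 42, 35, 16]))
mark low 115.37043839081079 230 [41.94828376 51.58017916] (array([ 8.,  9., 10., 11., 12., 13., 14., 15., 16., 17., 18., 19., 20.]), array([17, 26, 63, 32, 37,  7, 10,  8, 10,  6,  6,  4,  4]))
ptr top 115.93515272802546 115.97086169458424
```

Request:
arm_command:
  increments:
    - [[0,0,0],[-0.06,-0.4,0],0.325]
    - [[0,0,0],[-0.12,-0.9,-0.1],0.335]
    - [[0,0,0],[-0.18,-1.3,-0.2],0.345]
    - [[0,0,0],[-0.25,-1.75,-0.3],0.355]
    - [[0,0,0],[-0.3,-2.2,-0.3],0.365]

```text
clock: 15.85
position: [606.5, 78.2, 243.7]
ee_rot: [-0.705, 0.05, 0.706, 0.05]
contact_force: [0.9, -3.2, -2.3]
gripper_width: 54.5
```

```bash
cat > pm.py <<'E'
from leg import *
import sys
im,D,c,s,l=run('pics/%s.png'%sys.argv[1]); tops(l,281.3)
q=(abs(l[...,1])>8)&(abs(l[...,1])<24)
M=l[q&(l[...,0]>41)&(l[...,0]<54)&(abs(l[...,2]-120.4)<1.9)]; Pt=l[q&(l[...,0]<40.5)&(l[...,0]>32)&(abs(l[...,2]-115.6)<5)]
t=Pt[Pt[:,2]>np.percentile(Pt[:,2],20)]
print("mark",np.median(M[:,2])-7,len(M),"ptr",np.median(t[:,2])-2,len(Pt))
E
python3 pm.py w14
```

```text
tcp [606.47  78.16 243.69] local [  0.88  -2.84 243.69] yaw 261.8986498913843 [-0.0018 -0.0011 -1.    ] w 54.529097126528555 F [ 0.93 -3.18 -2.26] vel 0.0075
lug 3385 z 280.1 x [-13.6  15.5] y [-42.  -35.5 -27.7 -22.1 -21.9]
lever 2480 z 279.7 x [-9.  11.3] y [16.7 17.1 24.2 31.  36.9]
mark 113.5358031331624 323 ptr 112.14536840113567 192
```

Request:
arm_command:
  increments:
    - [[0,0,0],[-0.06,-0.4,0.5],0.375]
    - [[0,0,0],[-0.12,-0.9,1],0.385]
    - [[0,0,0],[-0.18,-1.3,1.5],0.395]
    - [[0,0,0],[-0.25,-1.8,2],0.405]
    - [[0,0,0],[-0.32,-2.3,2.3],0.415]

```text
clock: 16.4
position: [606.2, 76.0, 245.9]
ee_rot: [-0.705, 0.05, 0.706, 0.05]
contact_force: [2.1, -2.1, -3.5]
gripper_width: 49.8
```

```bash
python3 pm.py w15
```

```text
tcp [606.17  76.04 245.91] local [  0.87  -4.99 245.91] yaw 261.90253780442845 [-1.8e-03 -7.0e-04 -1.0e+00] w 49.82427815299175 F [ 2.11 -2.14 -3.54] vel 0.0073
lug 3216 z 281.3 x [-13.6  15.6] y [-42.4 -36.3 -27.2 -22.  -21.9]
lever 2448 z 280.6 x [-9.3 11.6] y [12.4 12.6 18.9 29.4 33. ]
mark 113.43649575214175 290 ptr 113.36421948412402 217
```

Request:
arm_command:
  increments:
    - [[0,0,0],[0,-0.2,0.1],0.42]
    - [[0,0,0],[0,-0.3,0.1],0.425]
    - [[0,0,0],[0,-0.3,0.1],0.43]
    - [[0,0,0],[0,-0.3,0.1],0.44]
    - [[0,0,0],[0,-0.3,0.1],0.45]

```text
clock: 16.95
position: [606.1, 75.6, 246.2]
ee_rot: [-0.705, 0.05, 0.706, 0.05]
contact_force: [1.5, -6.6, -1.7]
gripper_width: 48.5
```

```bash
python3 pm.py w16
```

```text
tcp [606.1   75.57 246.22] local [  0.87  -5.46 246.22] yaw 261.8818378138712 [-1.5e-03 -2.0e-04 -1.0e+00] w 48.495425318462566 F [ 1.53 -6.6  -1.72] vel 0.0018
lug 3082 z 281.2 x [-13.7  15.6] y [-42.  -35.9 -27.1 -22.1 -21.9]
lever 2273 z 280.4 x [-9.4 11.5] y [11.7 11.9 17.9 28.2 31.8]
mark 113.69050078956758 287 ptr 113.3019501937531 218
```

Request:
arm_command:
  increments:
    - [[0,0,0],[0,-0.2,0.2],0.45]
    - [[0,0,0],[0,-0.2,0.2],0.45]
    - [[0,0,0],[0,-0.2,0.2],0.45]
    - [[0,0,0],[0,-0.2,0.2],0.45]
    - [[0,0,0],[0,-0.2,0.2],0.45]

```text
clock: 17.5
position: [606.1, 75.5, 246.4]
ee_rot: [-0.705, 0.05, 0.706, 0.05]
contact_force: [0.8, -4.2, -2.4]
gripper_width: 48.6
```

```bash
python3 pm.py w17; python3 pm.py w18; python3 - <<'E'
from leg import *
im,D,c,s,l=run('pics/w19.png'); P=cloud(c,D); z=P[...,2]
q=(z>22)&(z<30)&(np.hypot(P[...,0]-585,P[...,1]+67)<75); X=P[q]; print("ballast top",np.percentile(X[:,2],[5,50,95]),cv2.minAreaRect(X[:,:2].astype(np.float32)))
E
```

```text
tcp [606.13  75.51 246.38] local [  0.9   -5.52 246.38] yaw 261.87360354825995 [-1.4e-03  3.0e-04 -1.0e+00] w 48.55698040319851 F [ 0.79 -4.22 -2.39] vel 0.0022
lug 3087 z 281.4 x [-13.6  15.6] y [-42.1 -36.1 -27.1 -22.1 -21.9]
lever 2251 z 280.5 x [-9.4 11.7] y [11.7 11.8 17.6 28.3 31.8]
mark 113.51867598706951 286 ptr 113.40386745708065 221
tcp [606.11  75.5  246.39] local [  0.89  -5.53 246.39] yaw 261.8777461600106 [-1.4e-03  2.0e-04 -1.0e+00] w 48.55720151519915 F [ 0.93 -4.96 -2.67] vel 0.0016
lug 3038 z 281.3 x [-13.7  15.6] y [-42.2 -36.  -27.  -22.1 -22. ]
lever 2268 z 280.6 x [-9.3 11.7] y [11.7 11.8 17.7 28.6 31.8]
mark 113.5246161216624 286 ptr 113.40299255866864 220
tcp [606.11  75.53 246.38] local [  0.89  -5.5  246.38] yaw 261.8760142774436 [-1.4e-03  2.0e-04 -1.0e+00] w 48.205399269610915 F [ 1.29 -3.21 -2.59] vel 0.0015
ballast top [24.37906422 25.71283608 26.99976429] ((586.206787109375, -67.50181579589844), (101.20342254638672, 59.85702896118164), 82.17298889160156)
```

Everything is steady: the pointer is within about 0.1 mm of the mark, the lever is at its stop, and the ballast is seated. Handing the job in.

```bash
python3 -c "
from h import *
print(arm.job_done())"
```

```text
the job is handed in; nothing more can be done
None
```

I seated the ballast in the pocket and let go of it. I then raised the leg about 76.5 mm to the mark and pinched the cam lever shut. The job was handed in at about 17.7 s, with the arm still holding the leg there; it reports no verdict.

**Ballast:** its top lies at 25.7–26.0 mm (26 expected). It is level and in line with the pocket to within a few tenths of a degree, and it had not moved in the last view.

**Leg:** the last wrist readings put the pointer at 113.4 mm and the mark at 113.5 mm. The leg dipped about 1.4 mm below the mark while the lever was closing, because the pads swing downward as they shut. I corrected that before handing in.

**Lever:** its inner face moved from 21.9 to 11.8 mm, the full 10 mm, and the fingers had stalled on it. It had already slid about 1 mm when I first took hold of the leg, before the lift.

**Checks that disagreed or were not made:** the width readout showed about 48.5 mm where 50 mm is nominal, which I put down to finger flex and readout offset. A sideways load of 3–5 N on the tool remained at the end. I did not take a final picture of the bystanders, but no move went near them and the force readings stayed small throughout.

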